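# Prove a jar cap on its thread gauge and keep the good one

## Task

Two green screw caps have been started on the steel neck gauges. One is cross-threaded: it sits high and crooked with the red band below it showing, is jammed fast and stays where it is. Give the other one, which sits level and fully down, a quarter turn (either way) in place on its gauge to prove that it turns freely, then lift it straight off and set it down in the flat steel tray, top side up, and let go; leave the standing green jar near the robot where it is.

Things in the scene. Friction and masses are not known exactly. Their poses are not given: they have to be found in the camera images.
- cap_a_center (a point): Centre (half-way up, on the axis) of green screw cap A: round, ribbed, 44 mm across, 30 mm high, closed top with a white bar, open below; it sits over the neck of a fixed steel gauge. z is its axis, x points along the white bar. A good cap on its gauge is level with its centre 55 mm above the table; a cross-threaded one has it at about 69 mm, leans 15 degrees and will not move.
- cap_a_mark (a point): Outer end of the white bar on cap A's top, 18 mm from its axis, 15 mm above its centre; axes as the cap's. Each gauge: base plate 80 x 80 mm, 12 mm high, a slim post 26 mm across, then a 42 mm collar from 34 to 40 mm above the table on which a good cap's rim rests, hiding the red band round the neck just above it.
- cap_b_center (a point): Centre of green screw cap B, on the other gauge: same make, size, axes and behaviour as cap A. One of A and B is good, the other cross-threaded: tell them by height and lean. The good one has a 38 mm bore over a 33 mm neck, 22 mm high: it turns freely either way with no thread to undo, then lifts straight off.
- cap_b_mark (a point): Outer end of the white bar on cap B's top, 18 mm from the cap's axis and 15 mm above its centre; axes as the cap's.
- tray_floor (a point): Centre of the inner floor of the fixed flat stainless tray, 3 mm above the table, z up. The tray is 200 x 200 mm outside (rolled rim to 214 mm), walls 3 mm thick and 25 mm high, empty. A cap standing in it has its centre 15 mm above this point.
- jar: Full green jar with its lid on, standing loose, 54 mm across and 70 mm high; origin at the centre of its underside. To be left alone.
Not all that is in view belongs to the job. Of the things that look like the part that bears cap_b_center, the middle-sized one is meant.

How it is judged:
By the outcome, as a careful person would: the job done as asked, in the order asked, and still so for the second after the job is handed in, with the robot touching nothing.
It also fails if it takes over 40 s, if anything falls off the work surface, if the arm or the gripper's body presses on something with over 40 N, if the wrist force passes 120 N, or if a joint passes its speed limit or range.

## Robot

A 6-joint arm with a two-finger parallel gripper is mounted at the origin on the work surface. World frame = base frame: x ahead of the robot, y to its left, z up, the work surface at z = 0. Lengths are in m, angles in rad, forces in N, time in s.
With the tool pointing down it reaches from about 0.375 to 0.975 m from the base axis. Payload 3.8 kg.
Tool frame: the origin (TCP) lies at the very end of the fingers, on their centre line; the grasp point (between the pads) lies 19 mm behind it; z points along the fingers, y is the direction in which the jaws open and shut (so a half turn about z gives the same grasp; the last joint's range is limited). The gripper opens to 85 mm and grips with 20 to 120 N. Pads are 22 mm wide; open, the fingers measure 114 mm over their backs; the gripper's body (76 mm by 85 mm) begins 54 mm behind the grasp point. The pads swing forward as they close: fully open they stand 13 mm farther back than shut.
Start: joints at [1.176, 0.264, 1.604, -0, 1.274, -0.037], TCP at [0.236, 0.632, 0.231] pointing down, gripper open.
Joint ranges: [-2.63, 2.63], [-0.94, 2.18], [0.31, 2.57], [-1.31, 4.45], [0, 2.66], [-2.55, 2.55]. Speed limits (rad/s): [2.57, 2.57, 3.14, 3.14, 3.14, 3.14].

## Interface

Orientations are given as a rotation vector (axis times angle).
In Python, from workcell import bot, viewer, finish_job gives the robot as it stands.
- The arm moves only by the tool servo_tool, never from a script. Its argument "plan" is a list that holds one entry, the list of rows, each a list of 6 numbers: the shift along the tool's x, y, z in cm, then the turn, a rotation vector about the tool's x, y, z in degrees. A call has 1 to 20 rows; each row is the pose to reach, as a shift and turn from the pose measured when the call began, along the tool's axes at that moment; what a row does not reach only later rows make up. A row lasts 1/12 s, in which the tool goes at most 41.7 mm and 7.16 degrees, less where a joint would pass 70% of its speed; a pose out of reach is approached as far as the arm can. A call with a gripper value outside its range is refused whole. "claw" is the finger opening in cm, from 0 to 8.54, set as the call begins (left out, the last holds). The fingers move at their own pace and stop on an object; "grip_force" is the grip in N (left out, the last holds). Time passes only in rows, so rows that repeat a pose let the fingers close. It gives the time, the measured TCP pose, the force and the opening at its end, in the units of the state.
- bot.read_state(): the state, without advancing time (a new reading comes with each control period).
- viewer.read_camera(name): name is "side" or "top"; returns a dict with "color" (384x512x3 uint8, red, green, blue), "fx", "fy", "cx", "cy" (pixels), "eye" and "rotation" of the camera in the world. Camera axes: x right, y down, z forward; pixel columns grow to the right and rows downward; lengths in m; the calibration is good to about 2 mm. A picture is of the moment at which its call begins. There is no depth.
- finish_job(): hands the job in, once; it reports no verdict.
The state is a dict: "time": time; "q": joint angles; "joint_vel": joint speeds; "joint_torque": joint torques, N m; "tool_pos": TCP position; "tcp_rot": TCP orientation; "wrist_force": force on the tool from outside, world axes, zero at the start; "torque": the same for the moment, N m; "width": opening from 0.0 (shut) to 1.0 (fully open).
Only numpy, scipy, OpenCV 4.12 (cv2) and the standard library are available. Lean on these libraries where they do the work, as an engineer would, in place of code of your own. Each camera call takes 0.05 s, during which the arm holds its last target.

## Working session

There is one attempt and no reset: what is moved stays moved. The work goes in short steps, Python scripts to look and compute and a tool call to move; the robot and the scene stay as the last step left them, time stands still between calls to the robot, and variables do not carry over. Pictures are saved under pics/ and viewed, and the job is handed in when it is done.

Besides the shell and the picture viewer there is one more tool, called as name([rows], argument=value, ...), one row to a line, values as JSON. servo_tool: Moves the arm, as the interface text tells. Its arguments: {"type":"object","properties":{"plan":{"type":"array"},"claw":{"type":"number"},"grip_force":{"type":"number"}},"required":["plan"]}

```bash
mkdir -p pics; ls
cat > h.py <<'E'
import numpy as np, cv2
from workcell import bot, viewer, finish_job
def cam(n,save=None):
    c=viewer.read_camera(n)
    if save: cv2.imwrite('pics/'+save,c['color'][:,:,::-1])
    return c
def ray(c,u,v):
    d=np.array([(u-c['cx'])/c['fx'],(v-c['cy'])/c['fy'],1.0])
    return np.array(c['eye']),np.array(c['rotation'])@d
def onz(c,u,v,z):
    e,d=ray(c,u,v); return e+d*(z-e[2])/d[2]
def proj(c,p):
    q=np.array(c['rotation']).T@(np.array(p)-np.array(c['eye']))
    return np.array([c['cx']+c['fx']*q[0]/q[2],c['cy']+c['fy']*q[1]/q[2]])
E
python3 - <<'E'
from h import *
for n in('side','top'):
    c=cam(n,n+'1.png'); print(n,c['fx'],c['cx'],c['cy'],c['eye'],np.round(c['rotation'],3).tolist())
    cv2.imwrite('pics/%s1b.png'%n,cv2.resize(c['color'][:,:,::-1],(800,600),interpolation=cv2.INTER_CUBIC))
print(bot.read_state())
E
```

```text
pics
side 349.7259330031229 250.39568765734032 197.89279994086547 [0.42361741 0.73848071 0.58289021] [-0.178, 2.714, -1.401]
top 431.71328773757676 256.201095328534 192.85218900827184 [0.28234652 0.05190508 1.07748537] [-2.195, 1.99, -0.227]
{'time': 0.1, 'q': array([ 1.17608086e+00,  2.64722228e-01,  1.60525301e+00,  4.55812058e-06,
        1.27367679e+00, -3.68742865e-02]), 'joint_vel': array([-0.0017934 , -0.00216175, -0.00215902,  0.0006888 ,  0.00035548,
       -0.00164224]), 'joint_torque': array([ 4.93894586e-04, -5.16708720e+01, -3.68588948e+01, -6.77217531e-05,
        6.35251476e-03,  7.58611307e-08]), 'tool_pos': array([0.23615095, 0.63163876, 0.23004817]), 'tcp_rot': array([-0.55902394, -3.09100137,  0.00315792]), 'wrist_force': array([ 0.32642753,  0.1676645 , -0.08840032]), 'torque': array([-0.03046191,  0.02862541,  0.00404699]), 'width': 1.0026561675895327}
```

```bash
sed -i "s/    return c$/    c['rotation']=cv2.Rodrigues(np.array(c['rotation'],float))[0]; return c/" h.py; grep -n Rodr h.py
```

```text
6:    c['rotation']=cv2.Rodrigues(np.array(c['rotation'],float))[0]; return c
```

View pics/side1b.png

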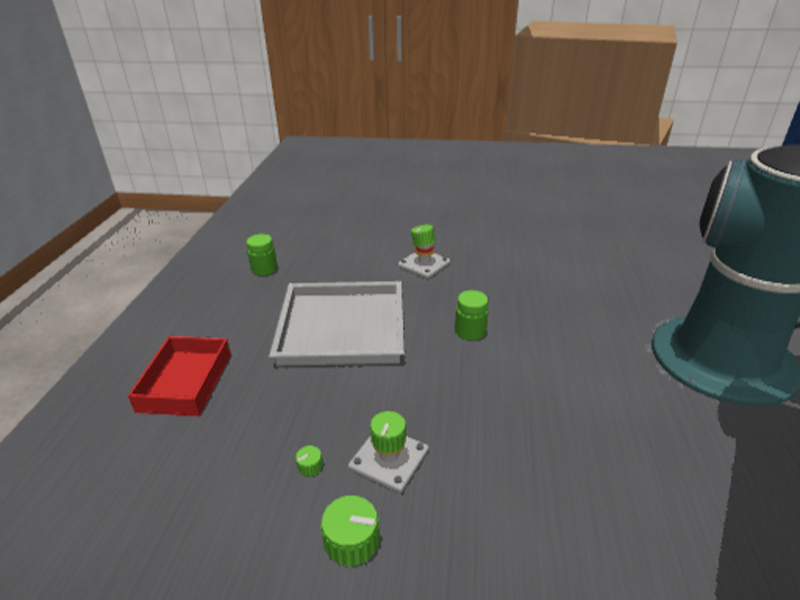

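View pics/top1b.png

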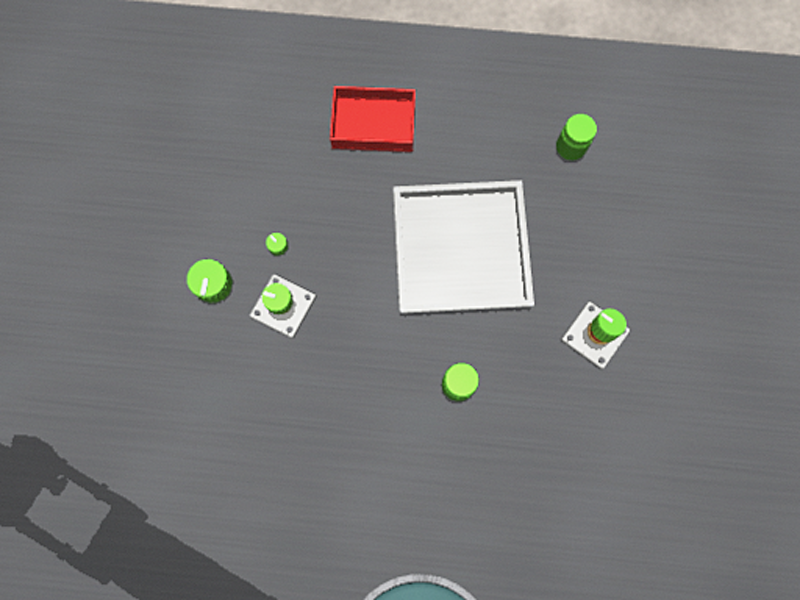

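The side view (800x600) shows a level cap at about (388,432) with no red band, on the near gauge. The far cap at about (423,238) sits high and crooked over a red band. Large and small look-alike caps lie loose near the good gauge, and the tray is mid-picture. The top view puts the good cap at (277,297), the tray centre near (463,247) and the jar at (461,381). Next I'll measure.

```bash
cat > m.py <<'E'
from h import *
for n in('top','side'):
    c=cam(n); im=c['color'].astype(int)
    hsv=cv2.cvtColor(c['color'],cv2.COLOR_RGB2HSV)
    g=cv2.inRange(hsv,(40,120,60),(75,255,255))
    N,l,s,ce=cv2.connectedComponentsWithStats(g)
    for i in range(1,N):
        if s[i,4]<40: continue
        # bright top face
        m=((l==i)&(hsv[:,:,2]>190)).astype(np.uint8)
        m=cv2.morphologyEx(m,cv2.MORPH_OPEN,np.ones((3,3)))
        ys,xs=np.nonzero(m)
        if len(xs)<5: print(n,s[i]);continue
        h=cv2.convexHull(np.c_[xs,ys].astype(np.int32)); 
        e=cv2.fitEllipse(h) if len(h)>4 else None
        # white bar in hull
        hm=np.zeros_like(g); cv2.fillConvexPoly(hm,cv2.convexHull(np.argwhere(l==i)[:,::-1].astype(np.int32)),1)
        w=(hm>0)&(hsv[:,:,1]<90)&(hsv[:,:,2]>170); wy,wx=np.nonzero(w)
        o=onz(c,*e[0],0.07); o2=onz(c,*e[0],.03)
        print(n,s[i].tolist(),'ell',np.round(e[0],1),np.round(e[1],1),'z70',o[:2].round(4),'z30',o2[:2].round(4),
          'bar',(len(wx),onz(c,wx.mean(),wy.mean(),.07)[:2].round(4)) if len(wx) else None)
c=cam('top')
hsv=cv2.cvtColor(c['color'],cv2.COLOR_RGB2HSV)
# tray
w=cv2.inRange(hsv,(0,0,130),(180,60,255)); w[:100]=0
N,l,s,ce=cv2.connectedComponentsWithStats(w)
for i in range(1,N):
    if s[i,4]>200:
        p=np.argwhere(l==i)[:,::-1].astype(np.float32); r=cv2.minAreaRect(p); print(s[i],r,onz(c,*r[0],.0)[:2],onz(c,*r[0],.028)[:2],[onz(c,*q,.012)[:2].round(3).tolist() for q in cv2.boxPoints(r)])
E
python3 m.py
```

```text
top [356, 73, 26, 29, 531] ell [371.5  81.4] [17.5 19.3] z70 [ 0.8343 -0.1874] z30 [ 0.8562 -0.1969] bar None
top [170, 149, 14, 14, 139] ell [176.4 154.6] [11.2 12.5] z70 [0.5921 0.2802] z30 [0.6044 0.2893] bar (11, array([0.5974, 0.2861]))
top [120, 166, 29, 28, 556] ell [131.7 177.4] [23.2 25.2] z70 [0.5242 0.3798] z30 [0.5338 0.3928] bar (39, array([0.5096, 0.3812]))
top [168, 181, 19, 20, 263] ell [176.4 189.9] [16.7 18. ] z70 [0.504  0.2678] z30 [0.5128 0.2764] bar (26, array([0.5072, 0.2799]))
top [378, 197, 23, 22, 321] ell [391.5 205.8] [15.5 18.4] z70 [ 0.5153 -0.2467] z30 [ 0.5246 -0.2586] bar (21, array([ 0.5207, -0.2383]))
top [283, 232, 23, 25, 438] ell [295.2 242.6] [20.7 21.2] z70 [ 0.4057 -0.0256] z30 [ 0.4106 -0.0287] bar None
side [263 144  16  14 163]
side [158, 150, 19, 26, 403] ell [165.3 153.3] [ 5.5 13.6] z70 [ 0.834  -0.1862] z30 [ 0.866  -0.2584] bar None
side [291, 186, 21, 32, 572] ell [302.3 191. ] [ 8.7 16.5] z70 [ 0.4056 -0.0231] z30 [ 0.4042 -0.0825] bar None
side [237, 263, 23, 27, 481] ell [247.9 271.2] [14.3 21. ] z70 [0.5054 0.2693] z30 [0.5117 0.2
[... 474 characters left out ...]
] [[0.727, 0.112], [0.762, -0.114], [0.543, -0.137], [0.51, 0.079]]
[159 175  43  41 642] ((180.0, 195.0), (32.199378967285156, 31.304948806762695), 26.56505012512207) [0.50694124 0.27184045] [0.50110483 0.26612511] [[0.482, 0.321], [0.558, 0.296], [0.527, 0.218], [0.452, 0.243]]
[360 193  43  43 655] ((381.0773620605469, 213.84873962402344), (33.015113830566406, 30.900611877441406), 35.21759033203125) [ 0.50813451 -0.24186984] [ 0.50226709 -0.23423568] [[0.492, -0.183], [0.562, -0.225], [0.519, -0.294], [0.451, -0.252]]
[233 367  72  17 345] ((268.5, 375.0), (71.0, 16.0), -0.0) [0.10013844 0.00691395] [0.10487338 0.00808311] [[0.077, 0.087], [0.111, 0.091], [0.127, -0.073], [0.093, -0.075]]
```

```bash
cat >> h.py <<'E'
from scipy.spatial.transform import Rotation as R
def go(p,yaw=None):
    s=bot.read_state(); r=R.from_rotvec(s['tcp_rot']); M=r.as_matrix()
    y=np.degrees(np.arctan2(M[1,1],M[0,1])) if yaw is None else yaw
    a=np.radians(y); Y=np.array([np.cos(a),np.sin(a),0]); Z=np.array([0,0,-1.]); T=np.c_[np.cross(Y,Z),Y,Z]
    print('shift cm',(M.T@(np.array(p)-s['tool_pos'])*100).round(2),'turn deg',np.degrees(R.from_matrix(M.T@T).as_rotvec()).round(2),'yaw',y.round(1),'pos',s['tool_pos'].round(4),'F',np.round(s['wrist_force'],1),'w',round(float(s['width']),3),'t',round(s['time'],2),'q',s['q'].round(2))
E
python3 -c "
from h import *
go((.505,.2685,.12))"
```

```text
shift cm [-37.9  -24.62  11.09] turn deg [-0.06 -0.   -0.  ] yaw 69.5 pos [0.2363 0.632  0.2306] F [ 1.5 -0.1 -0.6] w 0.998 t 0.25 q [ 1.18  0.26  1.6   0.    1.27 -0.04]
```

servo_tool([
  [[-2.5,-1.6,0.7,0,0,0],[-5,-3.3,1.5,0,0,0],[-7.6,-4.9,2.2,0,0,0],[-10.1,-6.6,3,0,0,0],[-12.6,-8.2,3.7,0,0,0],[-15.2,-9.8,4.4,0,0,0],[-17.7,-11.5,5.2,0,0,0],[-20.2,-13.1,5.9,0,0,0],[-22.7,-14.8,6.7,0,0,0],[-25.3,-16.4,7.4,0,0,0],[-27.8,-18.1,8.1,0,0,0],[-30.3,-19.7,8.9,0,0,0],[-32.9,-21.3,9.6,0,0,0],[-35.4,-23,10.4,0,0,0],[-37,-24,10.8,0,0,0],[-37.9,-24.6,11.1,0,0,0],[-37.9,-24.6,11.1,0,0,0],[-37.9,-24.6,11.1,0,0,0]],
], claw=6.6, grip_force=40)

```text
time: 1.75
tool_pos: [0.5049, 0.2687, 0.1198]
tcp_rot: [-0.561, -3.09, 0.001]
wrist_force: [0.5, 0.0, -0.2]
width: 0.771
```

```bash
python3 -c "
from h import *
go((.505,.2685,.044))
c=cam('side'); cv2.imwrite('pics/s2.png',cv2.resize(c['color'][180:340,150:350,::-1],(800,640))[:600])
"
```

```text
shift cm [-0.02 -0.01  7.58] turn deg [-0.06 -0.05 -0.  ] yaw 69.4 pos [0.5049 0.2687 0.1198] F [ 0.5  0.  -0.2] w 0.771 t 1.75 q [ 0.45  0.17  1.94 -0.    1.04 -0.77]
```

View pics/s2.png

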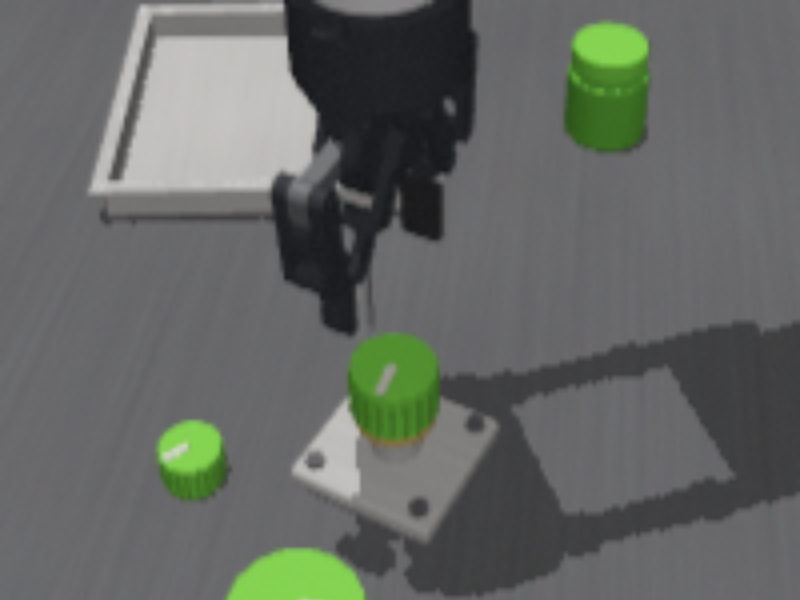

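The crop shows the open fingers above the level cap, with the cap top at about (393,365) in the crop and the way down clear. Next I descend.

servo_tool([
  [[0,0,1,0,0,0],[0,0,2,0,0,0],[0,0,3,0,0,0],[0,0,4,0,0,0],[0,0,5,0,0,0],[0,0,6,0,0,0],[0,0,6.8,0,0,0],[0,0,7.4,0,0,0],[0,0,7.6,0,0,0],[0,0,7.6,0,0,0]],
])

```text
time: 2.63
tool_pos: [0.5043, 0.269, 0.0432]
tcp_rot: [-0.559, -3.09, 0.002]
wrist_force: [0.3, -0.4, 0.1]
width: 0.773
```

servo_tool([
  [[0,0,0,0,0,0],[0,0,0,0,0,0],[0,0,0,0,0,0],[0,0,0,0,0,0],[0,0,0,0,0,0],[0,0,0,0,0,0],[0,0,0,0,0,0],[0,0,0,0,0,0],[0,0,0,0,0,0],[0,0,0,0,0,0]],
], claw=3.8, grip_force=40)

```text
time: 3.47
tool_pos: [0.5049, 0.2693, 0.044]
tcp_rot: [-0.559, -3.091, 0.001]
wrist_force: [0.2, -0.8, 5.1]
width: 0.503
```

```bash
python3 -c "
from h import *
go((.505,.2685,.044))
c=cam('side'); cv2.imwrite('pics/s3.png',cv2.resize(c['color'][180:330,150:350,::-1],(800,600)))
"
```

```text
shift cm [-0.03 -0.07 -0.  ] turn deg [-0.04 -0.02 -0.  ] yaw 69.5 pos [0.5049 0.2693 0.044 ] F [ 0.2 -0.8  5.1] w 0.503 t 3.47 q [ 0.45  0.26  1.99 -0.    0.9  -0.77]
```

View pics/s3.png

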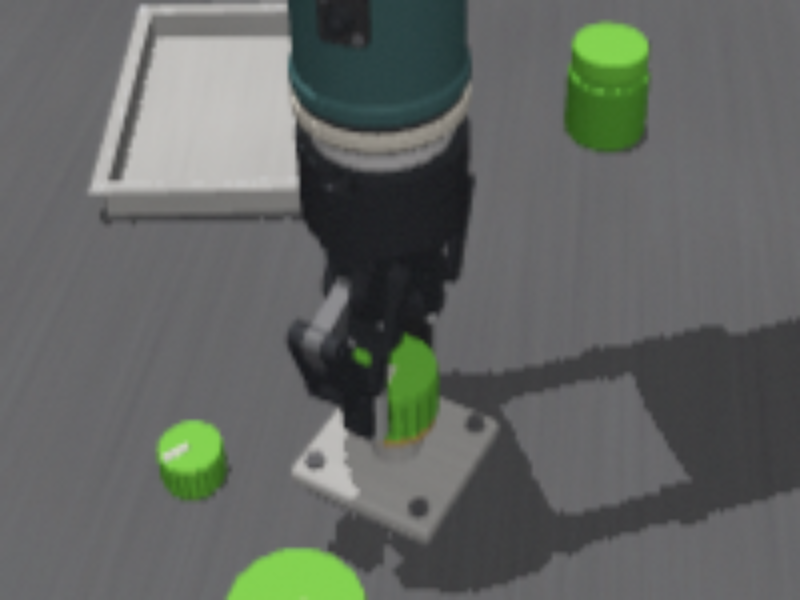

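The fingers hold the cap, seen at about (405,385) in the crop, with the opening at about 43 mm, which fits a 44 mm cap. Now the quarter turn.

servo_tool([
  [[0,0,0,0,0,3],[0,0,0,0,0,8],[0,0,0,0,0,13],[0,0,0,0,0,19],[0,0,0,0,0,25],[0,0,0,0,0,31],[0,0,0,0,0,37],[0,0,0,0,0,43],[0,0,0,0,0,49],[0,0,0,0,0,55],[0,0,0,0,0,61],[0,0,0,0,0,67],[0,0,0,0,0,73],[0,0,0,0,0,79],[0,0,0,0,0,84],[0,0,0,0,0,88],[0,0,0,0,0,90],[0,0,0,0,0,90],[0,0,0,0,0,90]],
])

```text
time: 5.1
tool_pos: [0.5049, 0.2693, 0.0439]
tcp_rot: [-2.581, -1.792, 0.001]
wrist_force: [-0.4, -0.2, 3.9]
width: 0.502
```

```bash
python3 -c "
from h import *
go((.505,.2685,.044))
c=cam('side'); cv2.imwrite('pics/s4.png',cv2.resize(c['color'][180:330,150:350,::-1],(800,600)))
"
```

```text
shift cm [-0.07  0.04 -0.01] turn deg [-0.03  0.04  0.  ] yaw -20.5 pos [0.5049 0.2693 0.0439] F [-0.4 -0.2  3.9] w 0.502 t 5.1 q [ 0.45  0.26  1.99 -0.    0.9   0.8 ]
```

View pics/s4.png

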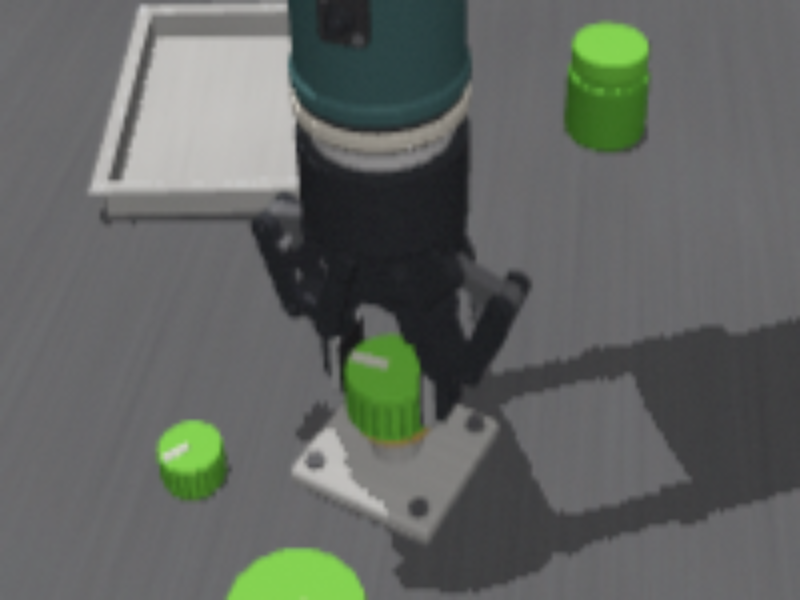

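The cap is still seated, and its white bar now runs from (350,357) to (388,365) in the crop. Before the turn it ran from about (380,392) to (394,367). Now I'll check the angle.

```bash
python3 -c "
from h import *
c=cam('side')
f=lambda x,y:onz(c,150+x/4,180+y/4,.07)
for a,b in(((394,366),(379,392)),((387,364),(350,356))):
    d=f(*b)-f(*a); print(f(*a)[:2].round(4),d.round(4),np.degrees(np.arctan2(d[1],d[0])))
go((.505,.2685,.16))
"
```

```text
[0.5041 0.2699] [0.0047 0.0173 0.    ] 74.72731524708271
[0.5077 0.2691] [ 0.0189 -0.003   0.    ] -8.960075576048304
shift cm [ -0.08   0.03 -11.6 ] turn deg [-0.03  0.04  0.  ] yaw -20.5 pos [0.5049 0.2693 0.044 ] F [-0.7  0.1  2.9] w 0.499 t 5.2 q [ 0.45  0.26  1.99 -0.    0.9   0.8 ]
```

```bash
python3 -c "
from h import *
c=cam('side')
for n in('s2','s4'):
    im=cv2.imread('pics/%s.png'%n).astype(float); x0,x1,y0,y1=345,425,340,400
    r=im[y0:y1,x0:x1]
    w=np.clip((r[:,:,0]+r[:,:,2])/2-90,0,None)  # blue+red brighten on white bar vs green
    hs=cv2.cvtColor(r.astype(np.uint8),cv2.COLOR_BGR2HSV); 
    m=((hs[:,:,1]<150)&(hs[:,:,2]>120)).astype(np.uint8)
    N,l,s,ce=cv2.connectedComponentsWithStats(m); 
    for i in range(1,N):
      if s[i,4]<60: continue
      ys,xs=np.nonzero(l==i)
      P=np.array([onz(c,150+(x+x0-1.5)/4,180+(y+y0-1.5)/4,.07)[:2] for x,y in zip(xs,ys)])
      ev,V=np.linalg.eigh(np.cov(P.T)); v=V[:,1]
      print(n,s[i],P.mean(0).round(4),np.degrees(np.arctan2(v[1],v[0])).round(1),np.sqrt(ev*12).round(4))
"
```

```text
s2 [  4   0  26  31 120] [0.5241 0.2612] 70.8 [0.0043 0.0229]
s2 [ 27  22  26  36 574] [0.5081 0.2782] 80.5 [0.0078 0.0223]
s4 [  4   9  42  24 632] [0.5172 0.2668] 167.3 [0.0103 0.0198]
```

The bar turned between 84° and 93° by the two estimates, which fits the tool's 90°. Now I lift straight up.

servo_tool([
  [[0,0,-0.3,0,0,0],[0,0,-0.8,0,0,0],[0,0,-1.4,0,0,0],[0,0,-2,0,0,0],[0,0,-2.6,0,0,0],[0,0,-3.2,0,0,0],[0,0,-4,0,0,0],[0,0,-5,0,0,0],[0,0,-6,0,0,0],[0,0,-7,0,0,0],[0,0,-8,0,0,0],[0,0,-9,0,0,0],[0,0,-10,0,0,0],[0,0,-11,0,0,0],[0,0,-11.6,0,0,0],[0,0,-11.6,0,0,0]],
])

```text
time: 6.58
tool_pos: [0.5061, 0.2699, 0.1621]
tcp_rot: [2.58, 1.791, 0.004]
wrist_force: [-0.0, 0.6, -0.5]
width: 0.499
```

```bash
python3 -c "
from h import *
go((.631,-.014,.15))
c=cam('side'); cv2.imwrite('pics/s5.png',cv2.resize(c['color'][150:330,150:390,::-1],(800,600)))
t=cam('top'); 
for z in (.025,):
  # tray outer corners from first top view (800x600 px)
  P=[onz(t,x*.64,y*.64,z)[:2] for x,y in((393,186),(522,181),(534,305),(401,313))]; print(np.round(P,4).tolist(),np.mean(P,0))
"
```

```text
shift cm [-22.23  21.63   1.21] turn deg [ 0.11 -0.1   0.  ] yaw -20.5 pos [0.5061 0.2699 0.1621] F [-0.   0.6 -0.5] w 0.499 t 6.58 q [ 0.45  0.13  1.9  -0.    1.11  0.8 ]
[[0.7212, 0.1091], [0.7511, -0.1045], [0.5407, -0.1358], [0.5069, 0.0747]] [ 0.62997293 -0.01412093]
```

View pics/s5.png

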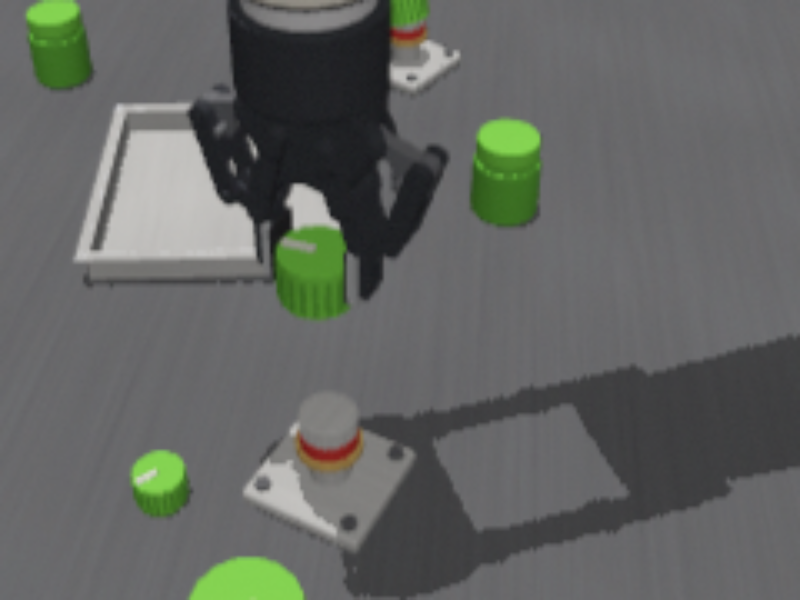

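The cap, at about (315,270) in the crop, hangs level in the fingers above the bare neck, and the jar is untouched. The tray centre measures about (0.630, -0.014), with sides of about 0.213 m, which matches the 214 mm rim. Next I carry the cap over.

servo_tool([
  [[-0.7,0.7,0,0,0,0],[-2,1.9,0.1,0,0,0],[-3.6,3.5,0.2,0,0,0],[-5.2,5.1,0.3,0,0,0],[-6.8,6.6,0.4,0,0,0],[-8.4,8.2,0.5,0,0,0],[-10,9.7,0.6,0,0,0],[-11.6,11.3,0.6,0,0,0],[-13.2,12.8,0.7,0,0,0],[-14.8,14.4,0.8,0,0,0],[-16.4,16,0.9,0,0,0],[-18,17.5,1,0,0,0],[-19.5,19,1.1,0,0,0],[-20.8,20.2,1.2,0,0,0],[-21.8,21.2,1.2,0,0,0],[-22.2,21.6,1.2,0,0,0],[-22.2,21.6,1.2,0,0,0],[-22.2,21.6,1.2,0,0,0]],
])

```text
time: 8.18
tool_pos: [0.6293, -0.014, 0.1478]
tcp_rot: [-2.581, -1.79, 0.002]
wrist_force: [0.7, -0.3, -0.5]
width: 0.503
```

```bash
python3 -c "
from h import *
go((.630,-.014,.010))
c=cam('side'); cv2.imwrite('pics/s6.png',cv2.resize(c['color'][120:300,130:370,::-1],(800,600)))
"
```

```text
shift cm [ 0.03  0.08 13.78] turn deg [-0.08  0.01  0.  ] yaw -20.5 pos [ 0.6293 -0.014   0.1478] F [ 0.7 -0.3 -0.5] w 0.503 t 8.18 q [-0.06  0.24  1.79  0.    1.11  0.3 ]
```

View pics/s6.png

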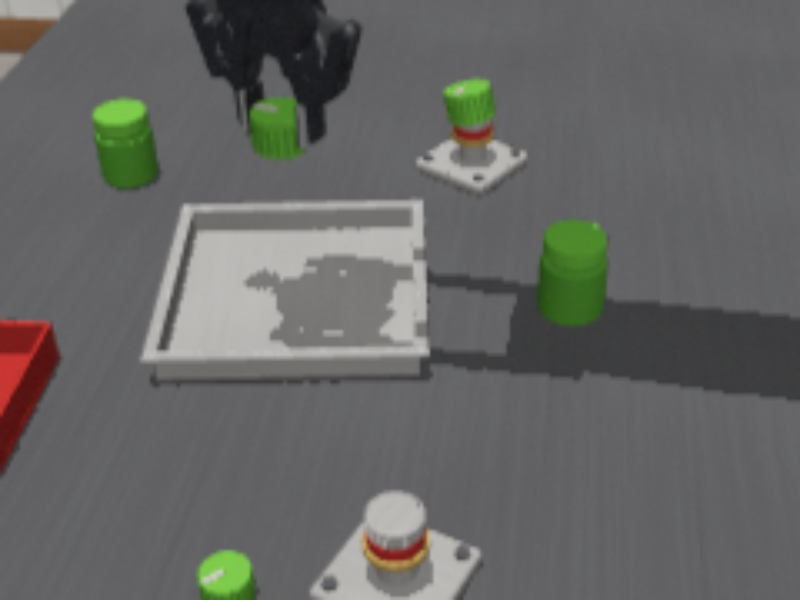

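The cap, at about (278,128) in the crop, is still held upright above the tray. Next I lower it.

servo_tool([
  [[0,0,1,0,0,0],[0,0,2.2,0,0,0],[0,0,3.5,0,0,0],[0,0,4.8,0,0,0],[0,0,6.1,0,0,0],[0,0,7.4,0,0,0],[0,0,8.7,0,0,0],[0,0,10,0,0,0],[0,0,11,0,0,0],[0,0,12,0,0,0],[0,0,12.8,0,0,0],[0,0,13.4,0,0,0],[0,0,13.7,0,0,0],[0,0,13.8,0,0,0],[0,0,13.8,0,0,0],[0,0,13.8,0,0,0]],
])

```text
time: 9.57
tool_pos: [0.6297, -0.0135, 0.0105]
tcp_rot: [-2.581, -1.791, -0.0]
wrist_force: [-0.6, -0.5, 0.9]
width: 0.502
```

```bash
python3 -c "
from h import *
go((.630,-.014,.007))
"
```

```text
shift cm [-0.03  0.05  0.35] turn deg [-0.   -0.01 -0.  ] yaw -20.5 pos [ 0.6297 -0.0135  0.0105] F [-0.6 -0.5  0.9] w 0.502 t 9.57 q [-0.06  0.4   1.88  0.    0.87  0.3 ]
```

servo_tool([
  [[0,0,0.1,0,0,0],[0,0,0.2,0,0,0],[0,0,0.3,0,0,0],[0,0,0.3,0,0,0],[0,0,0.3,0,0,0]],
])

```text
time: 9.98
tool_pos: [0.6296, -0.0136, 0.0075]
tcp_rot: [-2.581, -1.791, 0.0]
wrist_force: [-0.6, 0.0, -1.0]
width: 0.501
```

servo_tool([
  [[0,0,0.05,0,0,0],[0,0,0.1,0,0,0],[0,0,0.1,0,0,0],[0,0,0.1,0,0,0]],
])

```text
time: 10.32
tool_pos: [0.6297, -0.0136, 0.007]
tcp_rot: [-2.581, -1.791, -0.0]
wrist_force: [-1.2, -0.1, 4.8]
width: 0.503
```

```bash
python3 -c "
from h import *
go((.630,-.014,.007))
c=cam('side'); cv2.imwrite('pics/s7.png',cv2.resize(c['color'][120:270,140:340,::-1],(800,600)))
"
```

```text
shift cm [-0.03  0.04 -0.  ] turn deg [-0.   -0.01 -0.  ] yaw -20.5 pos [ 0.6297 -0.0136  0.007 ] F [-1.2 -0.1  4.8] w 0.503 t 10.32 q [-0.06  0.4   1.88  0.    0.86  0.3 ]
```

View pics/s7.png

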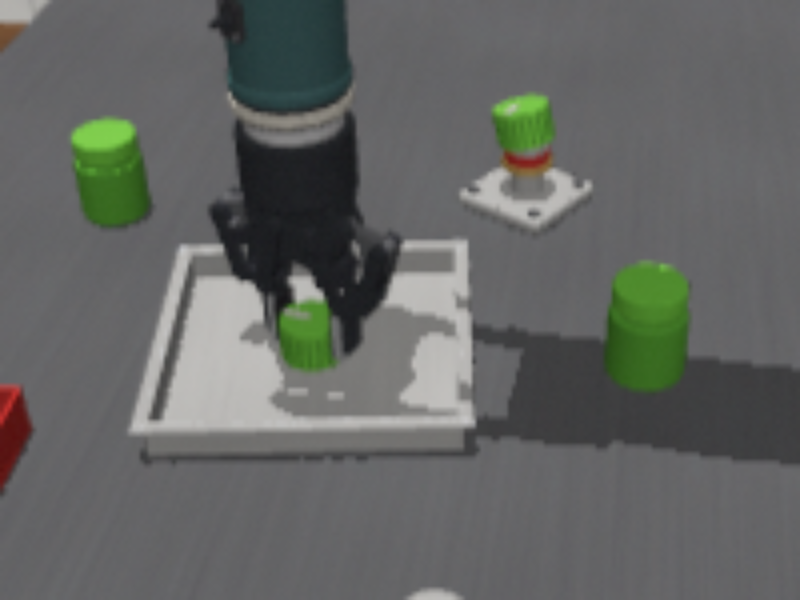

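The cap, at about (308,335) in the crop, stands on the tray floor. The contact force of 4.8 N at exactly the expected height agrees. I release, then back straight up.

servo_tool([
  [[0,0,0,0,0,0],[0,0,0,0,0,0],[0,0,0,0,0,0],[0,0,0,0,0,0],[0,0,0,0,0,0],[0,0,0,0,0,0],[0,0,0,0,0,0]],
], claw=6.6)

```text
time: 10.95
tool_pos: [0.6297, -0.0136, 0.0069]
tcp_rot: [-2.581, -1.791, -0.0]
wrist_force: [0.1, 0.4, -0.9]
width: 0.774
```

servo_tool([
  [[0,0,-0.5,0,0,0],[0,0,-1.5,0,0,0],[0,0,-2.5,0,0,0],[0,0,-4,0,0,0],[0,0,-5.5,0,0,0],[0,0,-7,0,0,0],[0,0,-9,0,0,0],[0,0,-11,0,0,0],[0,0,-13,0,0,0],[0,0,-15,0,0,0],[0,0,-17,0,0,0],[0,0,-18,0,0,0],[0,0,-18,0,0,0],[0,0,-18,0,0,0]],
])

```text
time: 12.12
tool_pos: [0.6302, -0.0136, 0.188]
tcp_rot: [2.58, 1.791, 0.003]
wrist_force: [0.3, 0.1, -0.8]
width: 0.776
```

```bash
python3 -c "
from h import *
go((.630,-.014,.19))
c=cam('side'); cv2.imwrite('pics/s8.png',cv2.resize(c['color'][:,:,::-1],(800,600)))
t=cam('top'); cv2.imwrite('pics/t8.png',cv2.resize(t['color'][:,:,::-1],(800,600)))
e=np.array([0.63,-.0136,.033]); print(proj(c,e)/.64)
"; python3 m.py
```

```text
shift cm [-0.04 -0.   -0.2 ] turn deg [ 0.11 -0.04  0.  ] yaw -20.5 pos [ 0.6302 -0.0136  0.188 ] F [ 0.3  0.1 -0.8] w 0.776 t 12.12 q [-0.06  0.21  1.75  0.    1.18  0.3 ]
[340.75600485 311.00634845]
top [370, 73, 12, 28, 218] ell [374.4  81.9] [13.1 17.4] z70 [ 0.8336 -0.1946] z30 [ 0.8555 -0.2044] bar None
top [170, 149, 14, 14, 138] ell [176.5 154.8] [11.4 12.7] z70 [0.5914 0.2799] z30 [0.6037 0.289 ] bar (11, array([0.5974, 0.2861]))
top [120, 166, 28, 28, 560] ell [131.8 177.5] [23.6 25.5] z70 [0.5241 0.3795] z30 [0.5337 0.3925] bar (41, array([0.5098, 0.3819]))
top [378, 197, 23, 22, 317] ell [391.5 206. ] [15.6 18.5] z70 [ 0.5149 -0.2468] z30 [ 0.5242 -0.2586] bar (23, array([ 0.5202, -0.2388]))Traceback (most recent call last):
  File "m.py", line 19, in <module>
    o=onz(c,*e[0],0.07); o2=onz(c,*e[0],.03)
             ~^^^
TypeError: 'NoneType' object is not subscriptable
```

View pics/s8.png

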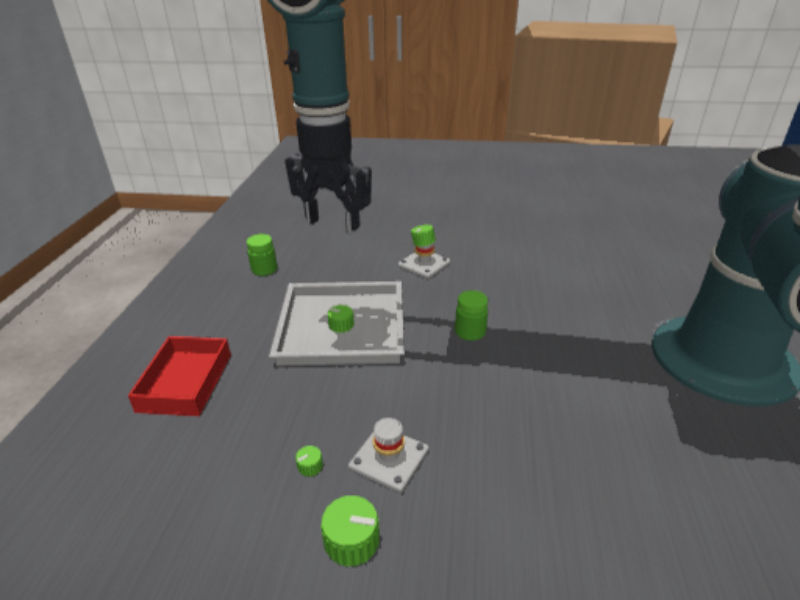

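The side view shows the cap standing in the tray at about (341,318), with its top at the predicted (341,311). The neck is bare, and the jar (472,315) and crooked cap (423,238) haven't moved. The gripper is clear of everything, so I hand in.

```bash
python3 -c "
from h import *
print(finish_job())"
```

```text
the job is handed in; nothing more can be done
None
```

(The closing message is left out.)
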